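# Release the wide vial from the two-lane dispenser

### The arm

A 7-joint arm with a two-finger parallel gripper is mounted at the origin on the work surface. World frame = base frame: x ahead of the robot, y to its left, z up, the work surface at z = 0. Lengths are in m, angles in rad, forces in N, time in s.
With the tool pointing down it reaches from about 0.4 to 0.875 m from the base axis. Payload 19.3 kg.
Tool frame: the origin (TCP) lies at the centre of the arm's flange, where the gripper is bolted on; the fingertips stand 173 mm ahead of it and the grasp point (between the pads) lies 155 mm ahead of it; z points along the fingers, y is the line along which they close (so a half turn about z gives the same grasp; the last joint's range is limited). The gripper opens to 85 mm and grips with 20 to 120 N. Pads are 22 mm wide; open, the fingers measure 114 mm over their backs; the gripper's body (76 mm by 85 mm) begins 54 mm behind the grasp point. The pads swing forward as they close: fully open they stand 13 mm farther back than shut.
Start: joints at [1.229, 0.521, -0.036, 1.599, 0.021, 1.021, -0.113], TCP at [0.168, -0.602, 0.405] pointing down, gripper open.
Joint ranges: [-2.91, 2.91], [-0.3, 2.13], [-1.5, 1.42], [0.17, 2.43], [-1.26, 4.41], [0.16, 1.93], [-2.52, 2.52]. Speed limits (rad/s): [1.89, 1.89, 2.39, 2.39, 3.01, 3.01, 3.01].

### API

Orientations are given as [roll, pitch, yaw] about the fixed x, y, z axes, in that order (R = Rz(yaw) Ry(pitch) Rx(roll)).
In Python, from workcell import bot, imaging, job gives the robot as it stands.
- The arm moves only by the tool carry_out, never from a script. Its argument "targets" is a list of rows, each a list of 3 entries, a list of its own where there are three numbers: the shift along the tool's x, y, z in units of 0.25 m (1.0 is 0.25 m), then the turn, a rotation vector about the tool's x, y, z in units of 180 degrees (1.0 is 180 degrees), then the opening, from 0 (shut) to 1 (fully open). In form: [[[tx, ty, tz], [wx, wy, wz], jaw], ...]. A call has 1 to 8 rows; each row shifts and turns the commanded pose from where the row before left it, along the tool's axes as they then stand; what a row does not reach is not made up. A row lasts 1/8 s, in which the tool goes at most 62.5 mm and 10.7 degrees, less where a joint would pass 70% of its speed; a pose out of reach is approached as far as the arm can. A call with a number of a shift or a turn outside -1 to 1 is refused whole. A call with a gripper value outside its range is refused whole. The fingers move at their own pace and stop on an object; "force" is the grip in N (left out, the last holds). Time passes only in rows, so rows that do not move let the fingers close. It gives the time, the measured TCP pose, the force and the opening at its end, in the units of the state.
- bot.observe(): the state, without advancing time (a new reading comes with each control period).
- imaging.grab_frame(name): name is "side" or "top" or "wrist"; returns a dict with "pixels" (420x560x3 uint8, red, green, blue), "mtx" (3x3 intrinsics, pixels), "cam_to_world" (4x4, takes a point from camera to world coordinates); the wrist camera has in their place "mount" (4x4, takes a point from camera to tool coordinates, whose origin is the TCP and whose axes are the flange's). Camera axes: x right, y down, z forward; pixel columns grow to the right and rows downward; lengths in m; the calibration is good to about 2 mm. The wrist camera is an equidistant fisheye: a pixel r from the principal point sees the ray r / f radians off the axis. A picture is of the moment at which its call begins: read the wrist's pose just before it. There is no depth.
- job.job_done(): hands the job in, once; it reports no verdict.
The state is a dict: "clock": time; "qpos": joint angles; "qd": joint speeds; "joint_efforts": joint torques, N m; "position": TCP position; "tool_rot": TCP orientation; "force": force on the tool from outside, world axes, zero at the start; "moment": the same for the moment, N m; "grip_width": finger opening in m.
Only numpy, scipy, OpenCV 4.12 (cv2) and the standard library are available. Lean on these libraries where they do the work, as an engineer would, in place of code of your own. Each camera call takes 0.05 s, during which the arm holds its last target. There are 200 camera calls.

### The job

Push the steel dish along its runner, all the way under the lane that holds the wider of the two vials, then press that lane's black paddle down and hold it so that the gate lifts and the vial rolls out into the dish; then let the paddle come back up. Leave the slimmer vial behind its closed gate, do not touch either vial with the robot, and do not disturb the bottle, carton and jar standing around.

Things in the scene. Friction and masses are not known exactly. Their poses are not given: they have to be found in the camera images.
- dispenser: The two-lane vial dispenser, fixed; place and yaw vary. Origin on the counter, midway between the lanes. +x points away from the robot, uphill along the lanes; +y to the robot's left. Two steel lanes side by side, centred at y = +38 and -38 mm, slope 12 degrees down to -x, from the back wall at x = 105 mm (lane floor 63 mm high) to open lips at x = -22 mm (floor 36 mm high).
- left_gate (a point): Middle of the lower edge of the left lane's gate: aluminium plate 20 mm wide across the lane at x = 20, y = 38 mm of the dispenser, its edge 51 mm above the counter when closed. Lanes are 64 mm wide inside, side walls 20 mm above the floor, outer faces at y = 74 and -74 mm. Each lane holds one vial, lying across it against the gate; which lane holds which vial varies.
- right_gate (a point): The same for the right lane's gate, at x = 20, y = -38 mm of the dispenser. Each gate hangs from the inner end of a rocking lever lying along y above its lane, 80 mm high, with its pivot at x = 20, y = +123 (left) or -123 mm (right), between two cheeks 90 mm high.
- wide_vial: The wider vial: amber glass with an aluminium cap, 34 mm in diameter, 59 mm long, about 90 g; it lies on its side, its length (its own y axis) across the lane. Origin on its axis, at the middle of its length. At the start it is in one of the two lanes, uphill of the gate, its axis near x = 40 mm and 67 mm above the counter.
- slim_vial: The slimmer vial: same make and length, 22 mm in diameter, 59 mm long, about 40 g, lying the same way in the other lane. Origin on its axis, at the middle of its length. It must stay there.
- left_paddle (a point): Centre of the upper face of the left lane's black plastic paddle, 40 mm (x) by 50 mm (y), 8 mm thick, 70 mm outward (+y) of its lever's pivot; 84 mm above the counter at rest, with free counter beneath. Pressed fully down it sinks about 34 mm here.
- right_paddle (a point): The same for the right lane's paddle, 70 mm outward (-y) of its lever's pivot.
- left_lever (a joint): Angle of the left rocking lever, rad: 0 = paddle up and gate closed (at rest), 0.5 = paddle fully down and gate fully lifted. A spring returns it: about 1.5 N at the paddle's centre to start, 4.5 N when fully down. The wide vial passes beneath the gate from about 0.36 and takes under 1 s to roll out. The gate falls as soon as the paddle is let go.
- right_lever (a joint): The same for the right rocking lever.
- dish_mid (a point): Centre of the underside of the open steel dish, 5 mm above the counter, at x = -67.5 mm of the dispenser, axes parallel to it. Outside 88 mm (x) by 92 mm (y). Above this point: the two side walls (facing +y and -y, 4 mm thick) reach 36 mm, the front wall (robot's side) 40, the back wall 24, the inner floor about 10 mm. It stays on its runner; push on a side wall, from outside or inside.
- dish (a joint): Position of the dish along its runner, m: the dish centre's y in the dispenser's frame. +0.040 = left end stop, under the left lane; -0.040 = right end stop, under the right lane; it starts in between. It takes about 1.5 N to slide and stays where it is left.
- bottle: Bystander: white plastic bottle, 60 mm in diameter, 150 mm high, standing beyond the right paddle. Origin at the centre of its underside.
- carton: Bystander: cardboard carton, 60 by 90 mm, 50 mm high, beyond the left paddle. Origin at the centre of its underside.
- jar: Bystander: white jar with a steel lid, 56 mm in diameter, 60 mm high, on the robot's side of the left paddle. Origin at the centre of its underside.
Mind the look-alikes: they are no part of the job. What is shaped like the wide_vial but turquoise is not meant.

How it is judged:
By the outcome, as a careful person would: the job done as asked, in the order asked, and still so for the second after the job is handed in, with the robot touching nothing.
It also fails if it takes over 38 s, if anything falls off the work surface, if the arm or the gripper's body presses on something with over 40 N, if the wrist force passes 120 N, or if a joint passes its speed limit or range.

## Working session

There is one attempt and no reset: what is moved stays moved. The work goes in short steps, Python scripts to look and compute and a tool call to move; the robot and the scene stay as the last step left them, time stands still between calls to the robot, and variables do not carry over. Pictures are saved under pics/ and viewed, on a budget of 10 in all, crops included, one or two more only if the job needs it, and the job is handed in when it is done.

Besides the shell and the picture viewer there is one more tool, called after "Call:" by a JSON object that holds its "op" and its "data", one argument or row to a line. carry_out: Moves the arm, as the interface text tells. Its arguments: {"type":"object","properties":{"targets":{"type":"array"},"force":{"type":"number"}},"required":["targets"]}

```bash
mkdir -p pics; python3 - <<'E'
from workcell import bot, imaging
import cv2,numpy as np,pickle
s=bot.observe();print({k:np.round(v,3).tolist() for k,v in s.items()})
for n in("top","side"):
    f=imaging.grab_frame(n);pickle.dump(f,open(f"pics/{n}0.pkl","wb"))
    cv2.imwrite(f"pics/{n}0.png",cv2.resize(f["pixels"][...,::-1],(800,600),interpolation=cv2.INTER_CUBIC))
    print(n,f["mtx"],f["cam_to_world"])
E
```

```text
{'clock': 0.0, 'qpos': [1.229, 0.522, -0.036, 1.6, 0.021, 1.021, -0.113], 'qd': [-0.001, 0.0, 0.001, 0.001, 0.0, -0.001, 0.001], 'joint_efforts': [0.002, -92.709, 1.981, -36.993, 0.018, 0.008, 0.0], 'position': [0.168, -0.602, 0.404], 'tool_rot': [-3.14, 0.0, 0.272], 'force': [-0.146, -1.16, -0.317], 'moment': [0.023, 0.028, 0.007], 'grip_width': 0.085}
top [[404.14989344   0.         275.89787408]
 [  0.         404.14989344 210.18109833]
 [  0.           0.           1.        ]] [[ 0.01663253 -0.98671966  0.16157866  0.49441684]
 [-0.99985915 -0.0160513   0.00490197  0.04299188]
 [-0.00224332 -0.16163743 -0.98684766  0.78722597]
 [ 0.          0.          0.          1.        ]]
side [[505.23337308   0.         274.0753419 ]
 [  0.         505.23337308 213.4049053 ]
 [  0.           0.           1.        ]] [[ 0.96876722 -0.17134918  0.1792471   0.41781637]
 [-0.24758281 -0.7088481   0.6604825  -0.69794085]
 [ 0.01388584 -0.6842323  -0.72913191  0.86729618]
 [ 0.          0.          0.          1.        ]]
```

View pics/top0.png

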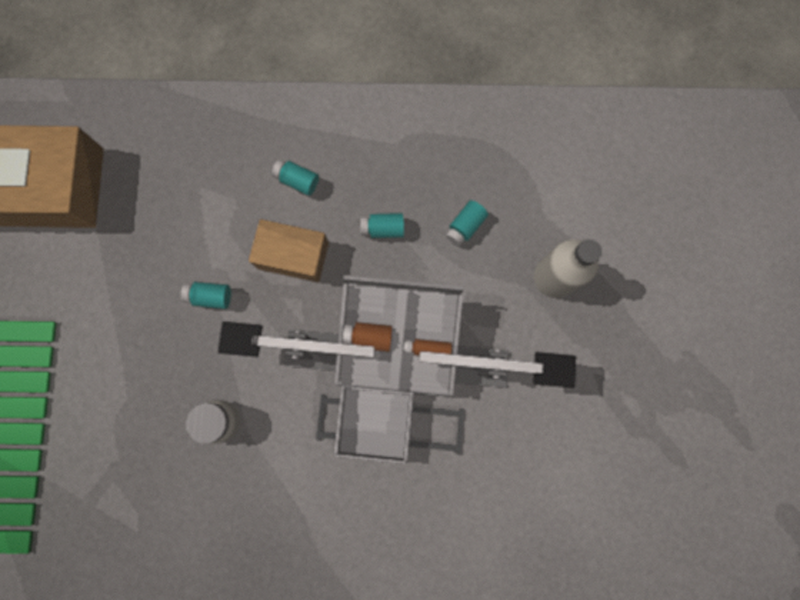

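View pics/side0.png

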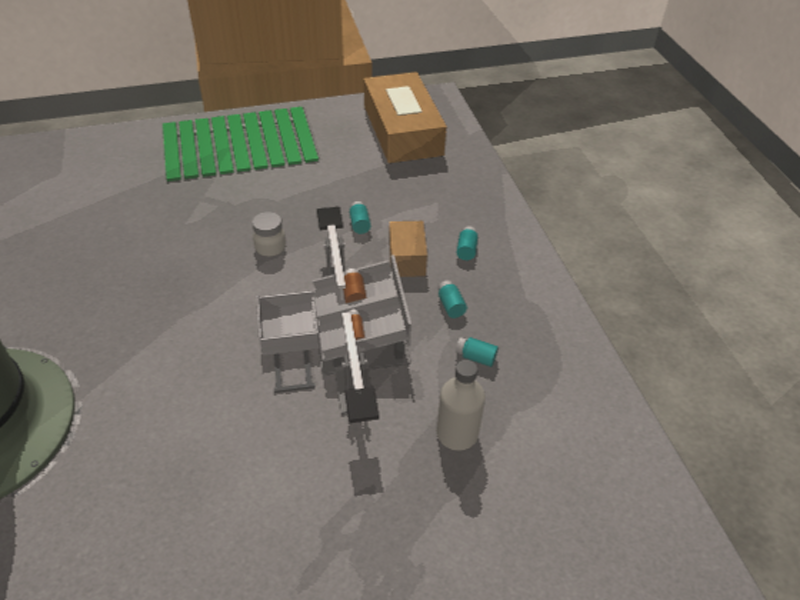

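```bash
cat > h.py <<'E'
import numpy as np,cv2,pickle
from scipy.optimize import least_squares
def proj(f,P):
    T=np.linalg.inv(f["cam_to_world"]);R,t=T[:3,:3],T[:3,3]
    p=(np.asarray(P)@R.T+t)@f["mtx"].T
    return p[:,:2]/p[:,2:]
def world(p,P):
    c,s=np.cos(p[2]),np.sin(p[2]);P=np.atleast_2d(P)
    return np.c_[p[0]+c*P[:,0]-s*P[:,1],p[1]+s*P[:,0]+c*P[:,1],P[:,2]]
E
python3 - <<'E'
from h import *
t=pickle.load(open("pics/top0.pkl","rb"));s=pickle.load(open("pics/side0.pkl","rb"))
L=[(.04,.218,.084),(.04,.168,.084),(0,.168,.084),(0,.218,.084)]
R=[(.04,-.168,.084),(.04,-.218,.084),(0,-.218,.084),(0,-.168,.084)]
sL=[(0,.218,.084),(.04,.218,.084),(.04,.168,.084),(0,.168,.084)];sR=[(0,-.168,.084),(.04,-.168,.084),(.04,-.218,.084),(0,-.218,.084)]
tp=np.array([(222,322),(262,324),(259,356),(219,354),(535,352),(576,354),(574,387),(533,384)])*.7
sp=np.array([(317,209),(340,208),(343,227),(320,229),(345,388),(374,385),(378,415),(349,419)])*.7
dp=np.array([(337,455),(408,460)])*.7
dish=lambda q:[(-.1115,q+.046,.045),(-.1115,q-.046,.045)]
fun=lambda p:np.r_[(proj(t,world(p,L+R))-tp).ravel(),(proj(s,world(p,sL+sR))-sp).ravel(),(proj(t,world(p,dish(p[3])))-dp).ravel()]
r=least_squares(fun,[.5,0,0,0],loss='soft_l1');print(r.x,np.round(r.fun.reshape(-1,2),1).tolist())
p=r.x;np.save("p.npy",p)
for n,a in dict(lpad=(.02,.193,.084),wv=(.04,.038,.067),dishc=(-.0675,p[3],.005),rin=(-.0675,p[3]-.042,.041),lin=(-.0675,p[3]+.042,.041)).items():print(n,world(p,a).round(4))
# rays for bystanders on ground plane z
def pl(f,u,z):
    d=f["cam_to_world"][:3,:3]@np.linalg.inv(f["mtx"])@[u[0]*.7,u[1]*.7,1];o=f["cam_to_world"][:3,3];return (o+d*(z-o[2])/d[2]).round(3)
print("jar",pl(t,(208,423),.06),pl(s,(267,222),.06),"carton",[pl(t,u,.05) for u in((258,222),(326,238),(316,279),(250,264))],"bottle top",pl(t,(588,251),.15))
E
```

```text
[ 0.52424506  0.0439426  -0.08083737  0.01774271] [[-0.3, -1.5], [-0.1, -0.2], [-1.0, 0.2], [-1.5, -1.2], [0.5, -1.1], [0.6, 0.3], [0.9, 0.4], [0.6, -0.4], [-0.6, -0.9], [-0.3, -1.8], [0.1, -1.9], [-0.6, -1.6], [-0.4, 0.8], [-0.0, 0.2], [1.2, 0.6], [0.2, 0.7], [-1.0, 0.5], [0.7, 2.2]]
lpad [[0.5598 0.2347 0.084 ]]
wv [[0.5672 0.0786 0.067 ]]
dishc [[0.4584 0.0671 0.005 ]]
rin [[0.455  0.0252 0.041 ]]
lin [[0.4618 0.1089 0.041 ]]
jar [0.456 0.274 0.06 ] [0.457 0.272 0.06 ] carton [array([0.717, 0.229, 0.05 ]), array([0.697, 0.138, 0.05 ]), array([0.642, 0.149, 0.05 ]), array([0.66 , 0.236, 0.05 ])] bottle top [ 0.659 -0.173  0.15 ]
```

Call:
{"op": "carry_out", "data": {
  "targets": [
    [[0,0,0],[0,0,0.0562],0],
    [[0,0,0],[0,0,0.0562],0],
    [[0,0,0],[0,0,0],0]
  ]
}}

```text
clock: 0.48
position: [0.1679, -0.6019, 0.4044]
tool_rot: [-3.141, 0.001, -0.08]
force: [-0.5, -0.4, -0.5]
grip_width: 0.032
```

```bash
cat >> h.py <<'E'
def go(x,y,z):
    """tool-axis units from the present TCP to fingertip target (dispenser frame)"""
    from workcell import bot
    from scipy.spatial.transform import Rotation as Ro
    s=bot.observe();p=np.load("p.npy");R=Ro.from_euler("xyz",s["tool_rot"])
    T=world(p,(x,y,z))[0]; tip=s["position"]+R.apply([0,0,.173])
    d=world([-p[0]*np.cos(p[2])-p[1]*np.sin(p[2]),p[0]*np.sin(p[2])-p[1]*np.cos(p[2]),-p[2]],tip)[0]
    print("t",round(s["clock"],2),"rot",np.round(s["tool_rot"],3),"F",np.round(s["force"],1),"w",np.round(s["grip_width"],4),"tip_disp",d.round(4),"units",(R.inv().apply(T-tip)/.25).round(3))
E
python3 -c "
from h import *
go(-.075,-.07,.15);go(-.075,-.07,.02)"
```

```text
t 0.47 rot [-3.141e+00  1.000e-03 -8.000e-02] F [-0.5 -0.4 -0.5] w 0.032 tip_disp [-0.3031 -0.6725  0.2314] units [ 0.914 -2.409  0.326]
t 0.47 rot [-3.141e+00  1.000e-03 -8.000e-02] F [-0.5 -0.4 -0.5] w 0.032 tip_disp [-0.3031 -0.6725  0.2314] units [ 0.914 -2.409  0.846]
```

Call:
{"op": "carry_out", "data": {
  "targets": [
    [[0.0762,-0.2,0.027],[0,0,0],0],
    [[0.0762,-0.2,0.027],[0,0,0],0],
    [[0.0762,-0.2,0.027],[0,0,0],0],
    [[0.0762,-0.2,0.027],[0,0,0],0],
    [[0.0762,-0.2,0.027],[0,0,0],0],
    [[0.0762,-0.2,0.027],[0,0,0],0],
    [[0.0762,-0.2,0.027],[0,0,0],0],
    [[0.0762,-0.2,0.027],[0,0,0],0]
  ]
}}

```text
clock: 1.48
position: [0.3527, -0.2141, 0.3507]
tool_rot: [3.141, -0.001, -0.076]
force: [1.2, -0.5, 1.0]
grip_width: 0.0003
```

Call:
{"op": "carry_out", "data": {
  "targets": [
    [[0.0762,-0.2,0.027],[0,0,0],0],
    [[0.0762,-0.2,0.027],[0,0,0],0],
    [[0.0762,-0.2,0.027],[0,0,0],0],
    [[0.0762,-0.2,0.027],[0,0,0],0],
    [[0,0,0],[0,0,0],0],
    [[0,0,0],[0,0,0],0]
  ]
}}

```text
clock: 2.22
position: [0.4442, -0.0228, 0.3236]
tool_rot: [3.141, 0.0, -0.078]
force: [0.1, -0.6, 0.3]
grip_width: -0.0001
```

```bash
python3 -c "
from h import *
go(-.075,-.07,.02)
from workcell import imaging
f=imaging.grab_frame('side')
cv2.imwrite('pics/s1.png',cv2.resize(f['pixels'][100:340,100:420,::-1],(800,600)))"
```

```text
t 2.23 rot [ 3.141  0.    -0.078] F [ 0.1 -0.6  0.3] w -0.0001 tip_disp [-0.0745 -0.073   0.1506] units [-0.002 -0.012  0.522]
```

View pics/s1.png

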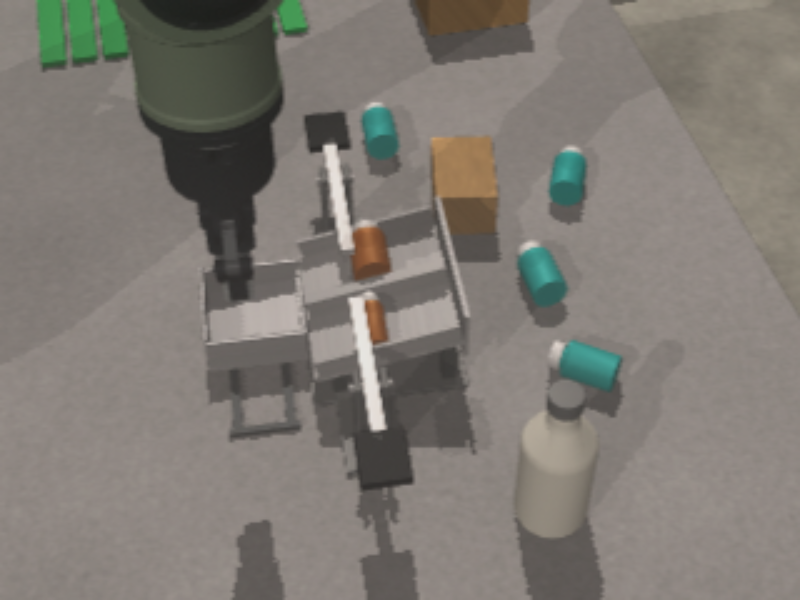

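Call:
{"op": "carry_out", "data": {
  "targets": [
    [[0,0,0.18],[0,0,0],0],
    [[0,0,0.16],[0,0,0],0],
    [[0,0,0.12],[0,0,0],0],
    [[0,0,0.04],[0,0,0],0],
    [[0,-0.04,0],[0,0,0],0],
    [[0,-0.04,0],[0,0,0],0],
    [[0,0,0],[0,0,0],0]
  ]
}}

```text
clock: 3.15
position: [0.4464, -0.0016, 0.1996]
tool_rot: [-3.141, -0.002, -0.08]
force: [0.3, -0.8, -0.8]
grip_width: -0.0
```

Call:
{"op": "carry_out", "data": {
  "targets": [
    [[0,-0.02,0],[0,0,0],0],
    [[0,-0.02,0],[0,0,0],0],
    [[0,-0.02,0],[0,0,0],0],
    [[0,-0.02,0],[0,0,0],0],
    [[0,-0.02,0],[0,0,0],0],
    [[0,0,0],[0,0,0],0]
  ]
}}

```text
clock: 3.9
position: [0.448, 0.0227, 0.1987]
tool_rot: [-3.141, 0.0, -0.081]
force: [0.1, 0.4, -0.0]
grip_width: -0.0003
```

```bash
python3 -c "
from h import *
go(-.075,-.02,.025)"
```

```text
t 3.9 rot [-3.141  0.    -0.081] F [ 0.1  0.4 -0. ] w -0.0003 tip_disp [-0.0742 -0.0273  0.0257] units [-0.003 -0.029  0.003]
```

Continue in small steps, watching for the end-stop force.

Call:
{"op": "carry_out", "data": {
  "targets": [
    [[0,-0.012,0],[0,0,0],0],
    [[0,-0.012,0],[0,0,0],0],
    [[0,0,0],[0,0,0],0]
  ]
}}

```text
clock: 4.28
position: [0.4485, 0.0285, 0.1987]
tool_rot: [-3.141, 0.0, -0.081]
force: [-0.1, 0.8, 0.0]
grip_width: 0.0
```

Call:
{"op": "carry_out", "data": {
  "targets": [
    [[0,-0.008,0],[0,0,0],0],
    [[0,0,0],[0,0,0],0]
  ]
}}

```text
clock: 4.53
position: [0.4487, 0.0304, 0.1987]
tool_rot: [-3.141, -0.0, -0.081]
force: [-0.3, -0.0, 0.2]
grip_width: -0.0002
```

```bash
python3 -c "
from h import *
go(-.075,-.02,.025)
from workcell import imaging
f=imaging.grab_frame('side')
cv2.imwrite('pics/s2.png',cv2.resize(f['pixels'][100:340,100:420,::-1],(800,600)))"
```

```text
t 4.53 rot [-3.141 -0.    -0.081] F [-0.3 -0.   0.2] w -0.0002 tip_disp [-0.0742 -0.0196  0.0257] units [-0.003  0.002  0.003]
```

View pics/s2.png

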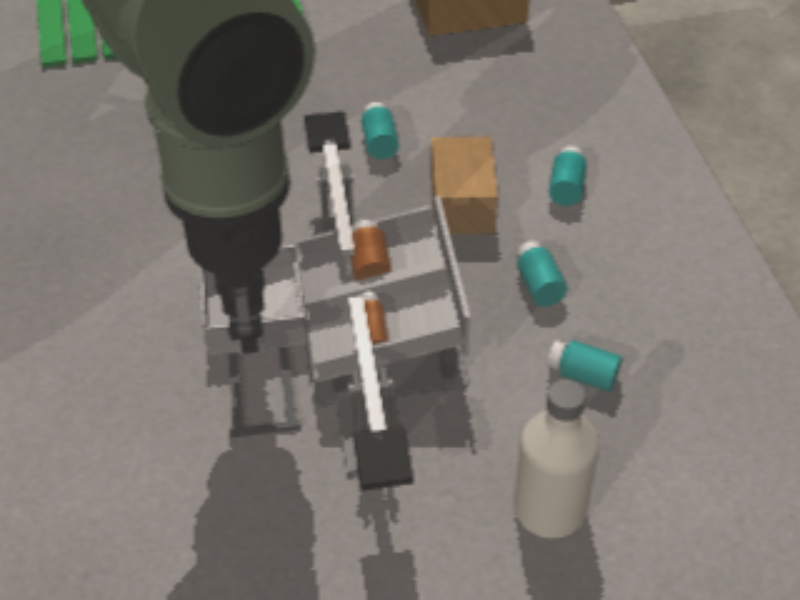

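The tip (about 245,340) touches the dish's right wall, which has moved about 15 px up the picture; it isn't at its stop yet.

Call:
{"op": "carry_out", "data": {
  "targets": [
    [[0,-0.012,0],[0,0,0],0],
    [[0,-0.012,0],[0,0,0],0],
    [[0,0,0],[0,0,0],0]
  ]
}}

```text
clock: 4.95
position: [0.4489, 0.0329, 0.1987]
tool_rot: [3.137, 0.001, -0.086]
force: [2.6, -30.1, 4.4]
grip_width: -0.0002
```

Call:
{"op": "carry_out", "data": {
  "targets": [
    [[0,-0.012,0],[0,0,0],0],
    [[0,0,0],[0,0,0],0]
  ]
}}

```text
clock: 5.2
position: [0.449, 0.0338, 0.1987]
tool_rot: [3.134, 0.002, -0.088]
force: [2.3, -47.6, 7.5]
grip_width: -0.0001
```

Call:
{"op": "carry_out", "data": {
  "targets": [
    [[0,-0.008,0],[0,0,0],0],
    [[0,0,0],[0,0,0],0]
  ]
}}

```text
clock: 5.45
position: [0.4491, 0.0344, 0.1987]
tool_rot: [3.133, 0.002, -0.09]
force: [3.3, -59.7, 9.0]
grip_width: 0.0001
```

Stop reached. Back off and lift.

Call:
{"op": "carry_out", "data": {
  "targets": [
    [[0,0.06,0],[0,0,0],0],
    [[0,0.08,0],[0,0,0],0],
    [[0,0,-0.15],[0,0,0],0],
    [[0,0,-0.2],[0,0,0],0],
    [[0,0,-0.2],[0,0,0],0],
    [[0,0,0],[0,0,0],0]
  ]
}}

```text
clock: 6.2
position: [0.4474, 0.0064, 0.3393]
tool_rot: [-3.141, -0.006, -0.082]
force: [-0.4, -0.8, -0.6]
grip_width: -0.0001
```

```bash
python3 -c "
from h import *
go(.02,.193,.16);go(.02,.193,.084)
from workcell import imaging
f=imaging.grab_frame('side')
p=np.load('p.npy');im=cv2.resize(f['pixels'],None,fx=2.5,fy=2.5)[...,::-1].copy()
for a in [(-.1115,-.006,.045),(-.0235,-.006,.029),(-.1115,.086,.045),(.02,.193,.084)]:
    u=proj(f,world(p,a))[0]*2.5;cv2.circle(im,tuple(int(v) for v in u),4,(0,0,255),1)
cv2.imwrite('pics/s3.png',im[250:850,250:1050])"
```

```text
t 6.2 rot [-3.141 -0.006 -0.082] F [-0.4 -0.8 -0.6] w -0.0001 tip_disp [-0.0726 -0.0434  0.1663] units [ 0.369 -0.946  0.028]
t 6.2 rot [-3.141 -0.006 -0.082] F [-0.4 -0.8 -0.6] w -0.0001 tip_disp [-0.0726 -0.0434  0.1663] units [ 0.368 -0.946  0.332]
```

View pics/s3.png

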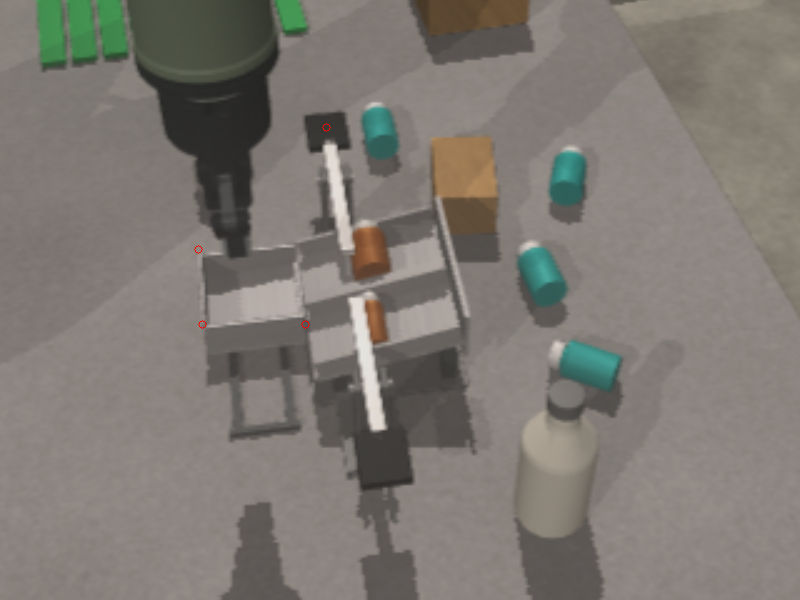

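The dish sits at its left stop (its corners match the predicted circles at 202,325 and 305,325), and the paddle matches at about (327,131). Now go over the left paddle.

Call:
{"op": "carry_out", "data": {
  "targets": [
    [[0.074,-0.188,0],[0,0,0],0],
    [[0.074,-0.188,0],[0,0,0],0],
    [[0.074,-0.188,0],[0,0,0],0],
    [[0.074,-0.188,0],[0,0,0],0],
    [[0.074,-0.188,0],[0,0,0],0],
    [[0,0,0.14],[0,0,0],0],
    [[0,0,0.14],[0,0,0],0],
    [[0,0,0],[0,0,0],0]
  ]
}}

```text
clock: 7.25
position: [0.5569, 0.2328, 0.2629]
tool_rot: [3.139, 0.005, -0.081]
force: [0.3, -0.6, 0.0]
grip_width: 0.0003
```

```bash
python3 -c "
from h import *
go(.02,.19,.084)
from workcell import imaging
f=imaging.grab_frame('side')
cv2.imwrite('pics/s4.png',cv2.resize(f['pixels'],None,fx=2.5,fy=2.5)[250:850,250:1050,::-1])"
```

```text
t 7.25 rot [ 3.139  0.005 -0.081] F [ 0.3 -0.6  0. ] w 0.0003 tip_disp [0.0164 0.1904 0.0899] units [0.015 0.002 0.024]
```

View pics/s4.png

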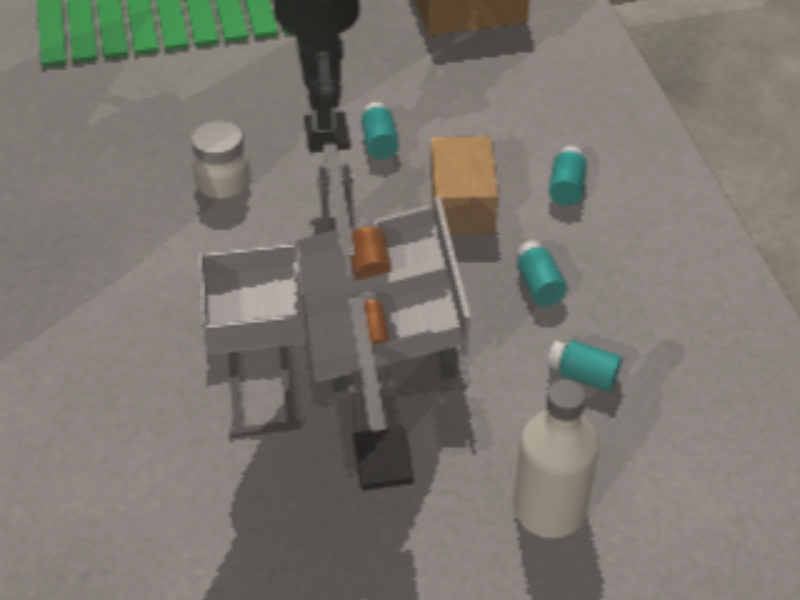

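The fingertips (about 325,128) are just over the middle of the paddle. Press.

Call:
{"op": "carry_out", "data": {
  "targets": [
    [[0.01,0,0.02],[0,0,0],0],
    [[0,0,0.03],[0,0,0],0],
    [[0,0,0.03],[0,0,0],0],
    [[0,0,0.03],[0,0,0],0],
    [[0,0,0.015],[0,0,0],0],
    [[0,0,0],[0,0,0],0]
  ]
}}

```text
clock: 8.05
position: [0.5604, 0.2328, 0.2348]
tool_rot: [3.141, 0.0, -0.081]
force: [-0.7, -0.7, 4.6]
grip_width: 0.0002
```

Call:
{"op": "carry_out", "data": {
  "targets": [
    [[0,0,0.012],[0,0,0],0],
    [[0,0,0],[0,0,0],0]
  ]
}}

```text
clock: 8.3
position: [0.5605, 0.2329, 0.232]
tool_rot: [-3.141, -0.0, -0.081]
force: [0.2, 0.5, 4.9]
grip_width: 0.0
```

Call:
{"op": "carry_out", "data": {
  "targets": [
    [[0,0,0.012],[0,0,0],0],
    [[0,0,0],[0,0,0],0],
    [[0,0,0],[0,0,0],0],
    [[0,0,0],[0,0,0],0],
    [[0,0,0],[0,0,0],0],
    [[0,0,0],[0,0,0],0],
    [[0,0,0],[0,0,0],0],
    [[0,0,0],[0,0,0],0]
  ]
}}

```text
clock: 9.3
position: [0.5605, 0.2328, 0.229]
tool_rot: [-3.141, -0.0, -0.081]
force: [0.9, -0.0, 3.6]
grip_width: -0.0001
```

```bash
python3 -c "
from h import *
go(.02,.19,.084)
from workcell import imaging
f=imaging.grab_frame('side')
cv2.imwrite('pics/s5.png',cv2.resize(f['pixels'],None,fx=2.5,fy=2.5)[250:850,250:1050,::-1])"
```

```text
t 9.3 rot [-3.141 -0.    -0.081] F [ 0.9 -0.   3.6] w -0.0001 tip_disp [0.0209 0.1912 0.056 ] units [-0.004  0.005 -0.112]
```

View pics/s5.png

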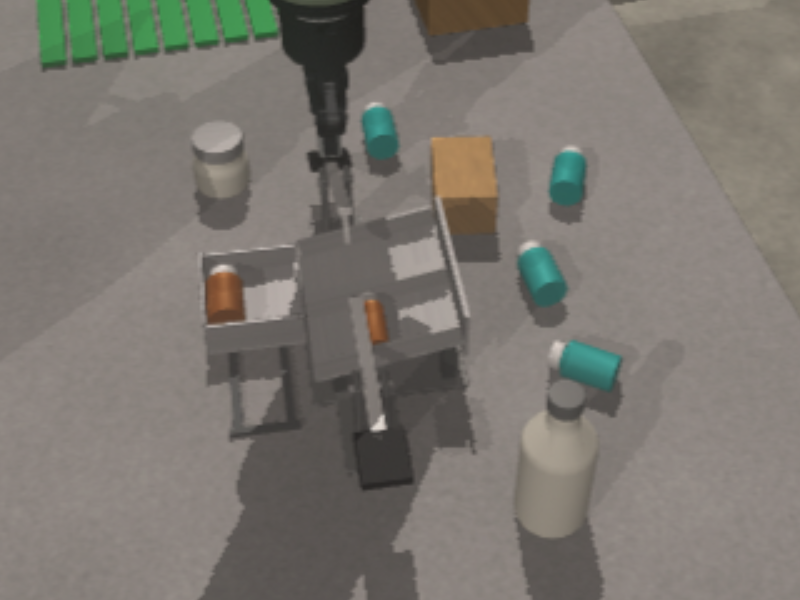

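The wide vial lies in the dish (about 225,295) and the slim one is still behind its gate (about 376,320). Release the paddle and lift clear.

Call:
{"op": "carry_out", "data": {
  "targets": [
    [[0,0,-0.05],[0,0,0],0],
    [[0,0,-0.08],[0,0,0],0],
    [[0,0,-0.15],[0,0,0],0],
    [[0,0,-0.2],[0,0,0],0],
    [[0,0,-0.2],[0,0,0],0],
    [[0,0,0],[0,0,0],0],
    [[0,0,0],[0,0,0],0]
  ]
}}

```text
clock: 10.22
position: [0.5602, 0.2325, 0.3994]
tool_rot: [3.141, -0.0, -0.082]
force: [-0.5, 0.3, -0.5]
grip_width: -0.0001
```

```bash
python3 -c "
from h import *
go(.02,.19,.084)
from workcell import imaging
f=imaging.grab_frame('side')
cv2.imwrite('pics/s6.png',cv2.resize(f['pixels'],None,fx=2.5,fy=2.5)[250:850,250:1050,::-1])"
```

```text
t 10.22 rot [ 3.141 -0.    -0.082] F [-0.5  0.3 -0.5] w -0.0001 tip_disp [0.0206 0.1908 0.2264] units [-0.002  0.003  0.57 ]
```

View pics/s6.png

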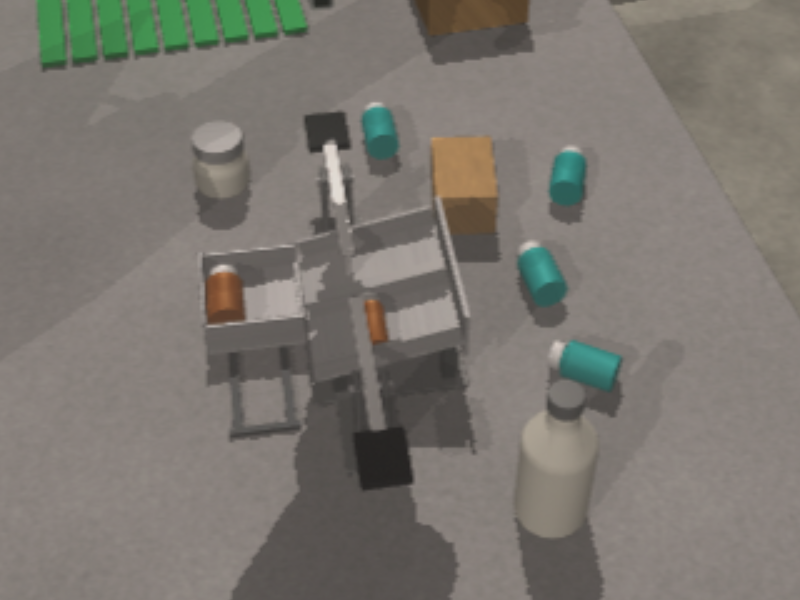

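The paddle is back up (327,131), the wide vial is in the dish (225,295), the slim vial is in place (376,320), and the bystanders have not moved.

```bash
python3 -c "
from workcell import job
print(job.job_done())"
```

```text
the job is handed in; nothing more can be done
None
```

The job is done and handed in at about 10 s of the 38 s allowed. I pushed the dish to its left stop, under the lane with the wide vial. I then pressed the left paddle about 28 mm and held it for 1 s, so the vial rolled into the dish, and let the paddle come back up.

**Last picture:** the wide vial is in the dish, the slim vial is still behind its gate, and the left paddle is back up. The bottle, carton and jar have not moved. The arm is clear, with the force reading near zero.

**Checks that were off:**
- **Stop force:** the fingertips pressed the dish against its stop with about 60 N, because I kept pushing after contact. That is below the 120 N wrist limit, and only the fingers touched the dish, so the 40 N limit for the arm and gripper body should not apply.
- **Finger thickness:** I had assumed the closed fingers were thicker than they are, so the dish reached its stop about 10 mm later than I first worked out.

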